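# Free the seized lock pin of a bench torch and swing the torch aside

## Task

The lock pin of the glassworking torch (red knob) has seized in its bore: work it out by twisting it while easing it upwards, never heaving the torch stand off the bench, and put it down gently in the green tray, not dropping it. Then swing the torch (it has a wooden handle) clockwise seen from above, round to its stop, and let go. Leave the can, jar, nozzle and firebrick where they stand.

Things in the scene. Friction and masses are not known exactly. Their poses are not given: they have to be found in the camera images.
- torch_plate: dark steel sole plate, 6 mm thick, fixed on the bench under the torch stand. Origin on the bench, on the torch's swivel axis; z up. In its frame the plate spans x -65..65, y -145..85 mm; the pin's axis is at x 0, y -105 mm; the lock arm the pin goes through is a 36 mm wide bar from the swivel axis to y -133 mm, top 62 mm above the bench; the handle starts at x -130, y 0 mm
- pivot (a point): point on the upright swivel axis of the torch, 62 mm above the bench. Torch post, valves and burner stand over it, within 60 mm of the axis, to 280 mm above the bench; only the tilted burner, above 170 mm, reaches 125 mm out, towards the sole plate's +x at the start
- pin_knob (a point): centre of the red round knob, 28 mm in diameter, 24 mm tall, on top of the seized pin: the place to grip; at the start about 92 mm above the bench, the knob's underside 18 mm above the lock arm. z runs up along the pin. The knob's centre is 72 mm above the pin's foot. The pin turns without limit, whichever way
- pin_mid (a point): middle of the pin, on its axis, 42 mm above its foot. The pin is 84 mm long, about 140 g: 18 mm steel shank, brass collar 25 mm in diameter (underside 42 mm above the foot, resting on the lock arm at the start), 18 mm neck, knob. It can stand on its foot
- pin_foot (a point): centre of the pin's lower end. Rust grips the shank for the first 16 mm of rise; after 42 mm the pin is clear of the arm. Rust holds a straight pull of some 32 to 50 N, more than the stand's weight, and a twist of 0.3 to 0.45 N m. While the pin slips round in a twist the rust resists the pull less: at 2 to 2.5 mm of rise per radian of twist, either way, some 10 N frees it
- stand (a joint): lift of the torch stand (aluminium base 120 x 220 mm with all it carries, about 2.3 kg) above its sole plate, m; 0 at rest. It sits over studs, unbolted: it cannot shift sideways, but a pull above about 22 N lifts it. More than 5 mm counts as heaved off the bench
- swivel (a joint): swing of the torch about its upright axis, rad; 0 at the start, grows clockwise seen from above, stop at 1.0. The pin locks it; with the pin out it turns stiffly (about 1.2 N at the handle) and stays where it is left
- handle (a point): centre of the upright wooden handle, 22 mm in diameter and 48 mm tall, 102 mm above the bench, 130 mm from the swivel axis on a bar whose top is 62 mm above the bench; swings with the torch
- tray: green open tray fixed on the bench, 150 x 150 mm outside, 25 mm high, walls 4 mm, floor 4 mm; origin at the centre of its underside. It stands left or right of the torch
- can: bystander: steel can, 52 mm in diameter, 100 mm tall; origin at the centre of its underside
- jar: bystander: amber glass jar with black cap, 52 mm in diameter, 80 mm tall; origin at the centre of its underside
- nozzle: bystander: brass nozzle standing on end, 52 mm in diameter, 70 mm tall; origin at the centre of its underside
- firebrick: bystander: firebrick 110 x 65 x 50 mm, on the opposite side from the tray; origin at the centre of its underside

How it is judged:
On the way, in this order (a step that is already met when the one before it is completed fails the run):
1. the pin is drawn clear above the lock arm (z of pin_foot in the frame of torch_plate above 0.064 m), for 0.1 s.
2. the pin is down in the tray and released (x of pin_mid in the frame of tray between -0.075 and 0.075 m and y of pin_mid in the frame of tray between -0.075 and 0.075 m and height (world z) of pin_mid below 0.055 m and contact force between the fingers and pin below 0.1 N), for 0.2 s.
3. the torch is swung round to its stop (value of joint swivel above 0.9 rad), for 0.2 s.
At the end, for the whole second after the job is handed in: the torch is swung at least 0.9 rad of the 1.0 rad to its stop, the stand is down on its plate (within 2 mm), and the pin is at rest in the tray (its middle over the tray and lower than 55 mm), standing or lying (value of joint swivel above 0.9 rad and value of joint stand below 0.002 m and x of pin_mid in the frame of tray between -0.075 and 0.075 m and y of pin_mid in the frame of tray between -0.075 and 0.075 m and height (world z) of pin_mid below 0.055 m and linear speed of pin below 0.05 m/s); the robot touches nothing.
It fails at once if the torch stand is heaved more than 5 mm off its plate (value of joint stand above 0.005 m).
It fails at once if the pin is dropped: moves faster than 0.9 m/s (a fall of some 40 mm) while not held (linear speed of pin above 0.9 m/s and contact force between the fingers and pin below 0.05 N).
It fails at once if the can, jar, nozzle or firebrick is shifted more than 20 mm or knocked over (distance of any of can, jar, nozzle, firebrick from where it was at the start of the episode above 0.02 m or angle between any of can, jar, nozzle, firebrick's own z axis and vertical above 0.5 rad).
It also fails if it takes over 72 s, if anything falls off the work surface, if the arm or the gripper's body presses on something with over 40 N, if the wrist force passes 120 N, or if a joint passes its speed limit or range.

## Robot

A 6-joint arm with a two-finger parallel gripper is mounted at the origin on the work surface. World frame = base frame: x ahead of the robot, y to its left, z up, the work surface at z = 0. Lengths are in m, angles in rad, forces in N, time in s.
With the tool pointing down it reaches from about 0.35 to 0.775 m from the base axis. Payload 5.5 kg.
Tool frame: the origin (TCP) lies midway between the tips of the shut fingers; the grasp point (between the pads) lies 19 mm behind it; z points along the fingers, y is the line along which they close (so a half turn about z gives the same grasp; the last joint's range is limited). The gripper opens to 85 mm and grips with 20 to 120 N. Pads are 22 mm wide; open, the fingers measure 114 mm over their backs; the gripper's body (76 mm by 85 mm) begins 54 mm behind the grasp point. The pads swing forward as they close: fully open they stand 13 mm farther back than shut.
Start: joints at [1.145, 0.313, 0.046, 1.304, 0, 1.431], TCP at [0.162, 0.552, 0.231] pointing down, gripper open.
Joint ranges: [-2.76, 2.76], [-0.86, 1.69], [-1.03, 1.26], [-2.2, 2.34], [-1.47, 1.5], [-3.14, 3.14]. Speed limits (rad/s): [2.57, 2.57, 3.14, 3.14, 3.14, 3.14].

## Interface

Orientations are given as a rotation vector (axis times angle).
In Python, from cell import arm gives the robot as it stands. The module is installed in compiled form; this text tells all that it offers.
- The arm moves only by the tool arm_command, never from a script. Its argument "motion" is a list of rows, each an object of numbers: "dx", "dy", "dz": the shift along the tool's x, y, z in units of 25 mm (1.0 is 25 mm); "rx", "ry", "rz": the turn, a rotation vector about the tool's x, y, z in units of 8 degrees (1.0 is 8 degrees); "fingers": the gripper's target within -1 to 1 (fully open at 1, half-way at 0, shut at -1). In form: [{"dx": .., "dy": .., "dz": .., "rx": .., "ry": .., "rz": .., "fingers": ..}, ...]. A call has 1 to 5 rows; each row shifts and turns the commanded pose from where the row before left it, along the tool's axes as they then stand; what a row does not reach is not made up. A row lasts 1/8 s, in which the tool goes at most 62.5 mm and 10.7 degrees, less where a joint would pass 70% of its speed; a pose out of reach is approached as far as the arm can. A call is refused whole if a number of a shift passes 1 or a number of a turn 1, either way. A call with a gripper value outside its range is refused whole. The fingers move at their own pace and stop on an object; the grip force is fixed at half the most. Time passes only in rows, so rows that do not move let the fingers close. It gives the time, the measured TCP pose, the force, the opening and the grip force at its end, in the units of the state.
- arm.get_state(): the state, without advancing time (a new reading comes with each control period).
- arm.get_image(name): name is "scene" or "side" or "wrist"; returns the picture (400x640x3 uint8, red, green, blue); there is no depth.
- arm.camera_info(name): a dict with "fx", "fy", "cx", "cy" (pixels), "xyz" and "attitude" of the camera in the world; the wrist camera has in their place "tool_from_camera" (4x4, takes a point from camera to tool coordinates, whose origin is the TCP and whose axes are the flange's). Camera axes: x right, y up, looking along -z (the intrinsics and any distortion apply to the point x, -y, -z); pixel columns grow to the right and rows downward; lengths in m; the calibration is good to about 2 mm. A picture is of the moment at which its call begins: read the wrist's pose just before it. camera_info takes no time and is no camera call.
- arm.finish_job(): hands the job in; it is judged then, once.
The state is a dict: "clock": time; "joints": joint angles; "dq": joint speeds; "tau": joint torques, N m; "eef_pos": TCP position; "eef_rot": TCP orientation; "ft_force": force on the tool from outside, world axes, zero at the start; "wrist_torque": the same for the moment, N m; "width": finger opening in m; "grip_force": force on a finger pad.
Only numpy, scipy, OpenCV 4.12 (cv2) and the standard library are available. Lean on these libraries where they do the work, as an engineer would, in place of code of your own. Each camera call takes 0.05 s, during which the arm holds its last target. There are 200 camera calls.

## Working session

There is one attempt and no reset: what is moved stays moved. The work goes in short steps, Python scripts to look and compute and a tool call to move; the robot and the scene stay as the last step left them, time stands still between calls to the robot, and variables do not carry over. Pictures are saved under pics/ and viewed, at most 10 in all, crops included, and the job is handed in when it is done.

Besides the shell and the picture viewer there is one more tool, called after "Request:" as name(argument=value, ...) on one line, values as JSON. arm_command: Moves the arm, as the interface text tells. Its arguments: {"type":"object","properties":{"motion":{"type":"array","items":{"type":"object","properties":{"dx":{"type":"number"},"dy":{"type":"number"},"dz":{"type":"number"},"rx":{"type":"number"},"ry":{"type":"number"},"rz":{"type":"number"},"fingers":{"type":"number"}}}}},"required":["motion"]}

```bash
mkdir -p pics
python3 - <<'E'
from cell import arm
import cv2
print({k:v for k,v in arm.get_state().items()})
for n in ("scene","side","wrist"):
    print(n,arm.camera_info(n))
    cv2.imwrite(f"pics/{n}0.png",arm.get_image(n)[:,:,::-1])
E
```

```text
{'clock': 0.0, 'joints': array([1.14539219e+00, 3.13994728e-01, 4.49930355e-02, 1.30360208e+00,
       2.85691717e-05, 1.43120538e+00]), 'dq': array([ 1.61551027e-03,  8.74142053e-05, -1.17334272e-03, -7.00482718e-04,
       -1.32289950e-03, -1.64814641e-03]), 'tau': array([-3.62849150e-04, -4.80624926e+01,  2.98531455e+01,  1.92585401e-02,
       -2.74909480e-04, -1.78284694e-07]), 'eef_pos': array([0.16190017, 0.55121157, 0.23041785]), 'eef_rot': array([-4.47351964e-01, -3.10904092e+00,  2.71362480e-03]), 'ft_force': array([-0.37647703,  0.25528895,  0.30982791]), 'wrist_torque': array([-0.02289   , -0.04001966, -0.02695252]), 'grip_force': 0.0, 'width': 0.08580135225395363}
scene {'fx': 443.5466706030298, 'fy': 443.5466706030298, 'cx': 311.98655039674696, 'cy': 192.58312481459288, 'xyz': array([ 1.15684743, -0.72126764,  0.87201243]), 'attitude': array([0.84939245, 0.31037921, 0.65817711])}
side {'fx': 395.8756148712959, 'fy': 395.8756148712959, 'cx': 323.8346704612184, 'cy': 207.16012309544686, 'xyz': array([ 0.46126967, -0.65271429,  0.60009493]), 'attitude': array([ 0.93364396, -0.05709251, -0.13475361])}
wrist {'fx': 280.4400369099985, 'fy': 280.4400369099985, 'cx': 321.3982623023181, 'cy': 193.88093699686004, 'tool_from_camera': array([[ 1.47421977e-04,  9.48335894e-01,  3.17268041e-01,
         8.12090834e-02],
       [ 9.99999979e-01, -9.48315178e-05, -1.81202752e-04,
        -2.13419515e-04],
       [-1.41754064e-04,  3.17268061e-01, -9.48335888e-01,
        -1.41855098e-01],
       [ 0.00000000e+00,  0.00000000e+00,  0.00000000e+00,
         1.00000000e+00]])}
```

View pics/scene0.png

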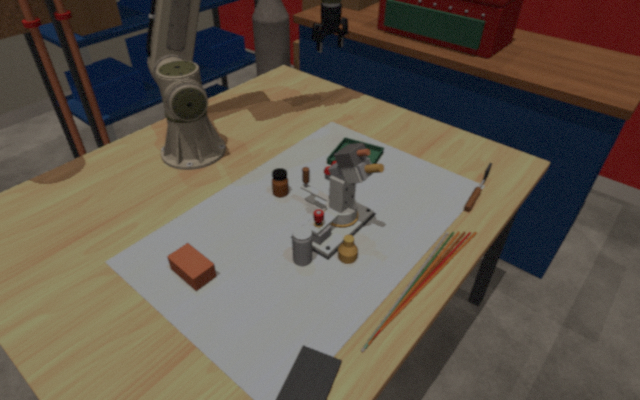

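View pics/side0.png

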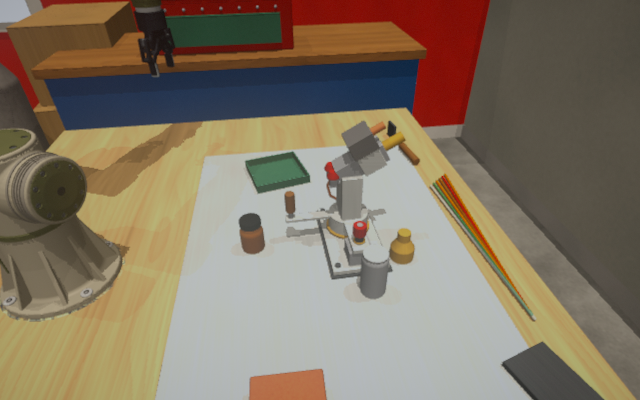

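The scene view shows the red knob at about (319,215), the handle at (306,176) and the tray at (356,153). In the side view the knob is at about (360,230), the handle at (290,202) and the tray at (277,171). The can stands right next to the pin. I'll enlarge both.

Run:
```python
import cv2
a=cv2.imread("pics/scene0.png")[130:275,255:400]; b=cv2.imread("pics/side0.png")[145:305,230:425]
cv2.imwrite("pics/c1.png",cv2.convertScaleAbs(cv2.resize(a,None,fx=4,fy=4,interpolation=2),alpha=1.6)); cv2.imwrite("pics/c2.png",cv2.resize(b,None,fx=4,fy=3.75/3.75*3.75,interpolation=2) if 0 else cv2.convertScaleAbs(cv2.resize(b,None,fx=3.75,fy=3.75,interpolation=2),alpha=1.2))
```

```text
(no output)
```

View pics/c1.png

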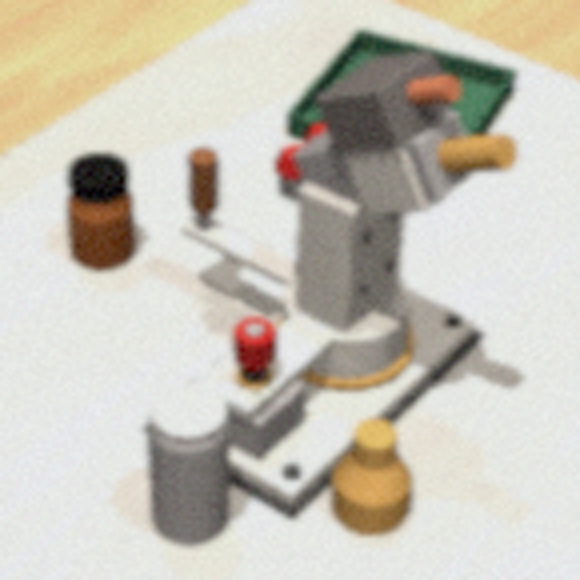

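View pics/c2.png

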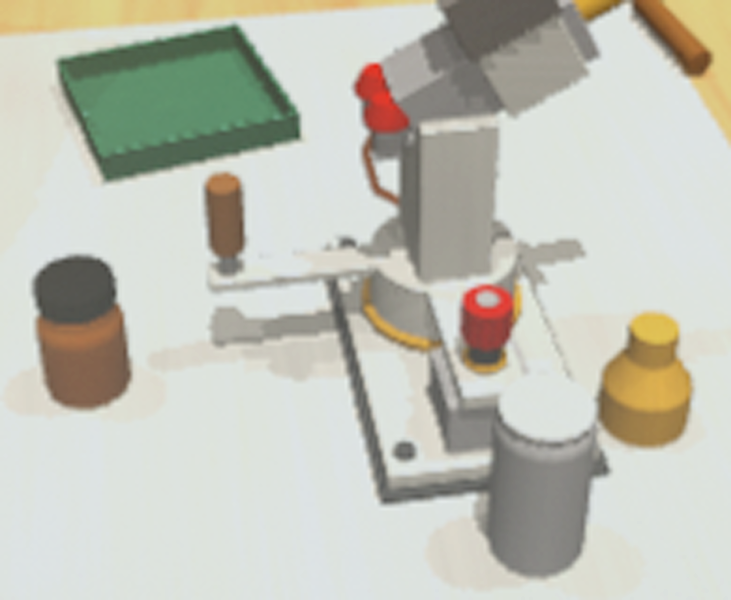

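The two crops give these pixel positions. In c1 the knob is at (255,347), the handle at (203,181) and the can top at (188,407). In c2 the knob is at (487,318), the handle at (225,215), the can top at (547,408), and the tray rim corners at (58,67), (237,27), (299,120) and (105,160).

```bash
cat > h.py <<'E'
import numpy as np
from scipy.spatial.transform import Rotation as R
from cell import arm
def ray(n,u,v):
    c=arm.camera_info(n); d=np.array([(u-c['cx'])/c['fx'],-(v-c['cy'])/c['fy'],-1])
    if n=='wrist':
        s=arm.get_state(); T=np.eye(4);T[:3,:3]=R.from_rotvec(s['eef_rot']).as_matrix();T[:3,3]=s['eef_pos'];T=T@c['tool_from_camera']
        return T[:3,3],T[:3,:3]@d/np.linalg.norm(d)
    return c['xyz'],R.from_rotvec(c['attitude']).apply(d/np.linalg.norm(d))
def tri(*r):
    A=0;b=0
    for o,d in r:
        P=np.eye(3)-np.outer(d,d);A=A+P;b=b+P@o
    x=np.linalg.solve(A,b);return x,[np.linalg.norm((np.eye(3)-np.outer(d,d))@(x-o))*1e3 for o,d in r]
def atz(r,z): o,d=r; return o+d*(z-o[2])/d[2]
E
python3 - <<'E'
from h import *
np.set_printoptions(precision=4,suppress=True)
s1=lambda u,v:ray('scene',255+(u+.5)/4-.5,130+(v+.5)/4-.5)
s2=lambda u,v:ray('side',230+(u+.5)/3.75-.5,145+(v+.5)/3.75-.5)
for n,a,b,z in [('knob',(255,347),(487,318),.092),('handle',(203,181),(225,215),.102),('can',(188,407),(547,408),.1),('jar',(99,170),(75,272),.08),('noz',(376,430),(654,328),.07)]:
    print(n,tri(s1(*a),s2(*b)),atz(s1(*a),z)[:2],atz(s2(*b),z)[:2])
for p in [(58,67),(237,27),(299,120),(105,160)]: print('tray',atz(s2(*p),.025))
for p in [(390,492),(606,468)]: print('plate',atz(s2(*p),.006))
print(atz(s1(292,508),.006),atz(s1(480,335),.006))
print(R.from_rotvec(arm.get_state()['eef_rot']).as_matrix())
E
```

```text
knob (array([ 0.6136, -0.0545,  0.0905]), [np.float64(0.035744000566075275), np.float64(0.03574400056612612)]) [ 0.6147 -0.0557] [ 0.6132 -0.0563]
handle (array([0.4807, 0.0463, 0.1026]), [np.float64(0.9412251153708808), np.float64(0.9412251153707615)]) [0.4793 0.0482] [0.4809 0.0456]
can (array([ 0.6252, -0.1346,  0.1   ]), [np.float64(1.9977746886328611), np.float64(1.9977746886329522)]) [ 0.624  -0.1322] [ 0.6252 -0.1375]
jar (array([0.3936, 0.0284, 0.0829]), [np.float64(0.9323882110991899), np.float64(0.9323882110991624)]) [0.3918 0.0299] [0.3929 0.0337]
noz (array([ 0.7093, -0.0497,  0.0699]), [np.float64(2.038563365037087), np.float64(2.0385633650370094)]) [ 0.7082 -0.0472] [ 0.709  -0.0529]
tray [0.3703 0.3694 0.025 ]
tray [0.5121 0.4117 0.025 ]
tray [0.5458 0.2639 0.025 ]
tray [0.4054 0.2326 0.025 ]
plate [ 0.5552 -0.0927  0.006 ]
plate [ 0.6764 -0.0926  0.006 ]
[ 0.6736 -0.0872  0.006 ] [0.6716 0.1345 0.006 ]
[[-0.9594  0.2819 -0.0006]
 [ 0.2819  0.9594 -0.0013]
 [ 0.0002 -0.0014 -1.    ]]
```

Request:
arm_command(motion=[{"dx": -0.97, "dy": -0.91, "fingers": 1}, {"dx": -0.97, "dy": -0.91, "fingers": 1}, {"dx": -0.97, "dy": -0.91, "fingers": 1}, {"dx": -0.97, "dy": -0.91, "fingers": 1}, {"dx": -0.97, "dy": -0.91, "fingers": 1}])

```text
invalid input
```

Request:
arm_command(motion=[{"dx": -0.97, "dy": -0.91, "fingers": 1}, {"dx": -0.97, "dy": -0.91, "fingers": 1}, {"dx": -0.97, "dy": -0.91, "fingers": 1}, {"dx": -0.97, "dy": -0.91, "fingers": 1}, {"dx": -0.97, "dy": -0.91, "fingers": 1}])

```text
invalid input
```

Request:
arm_command(motion=[{"dx": -0.97, "dy": -0.91, "fingers": 1}, {"dx": -0.97, "dy": -0.91, "fingers": 1}, {"dx": -0.97, "dy": -0.91, "fingers": 1}, {"dx": -0.97, "dy": -0.91, "fingers": 1}])

```text
invalid input
```

Request:
arm_command(motion=[{"dx": -0.53, "dy": -0.91, "fingers": 1}, {"dx": -0.53, "dy": -0.91, "fingers": 1}, {"dx": -0.53, "dy": -0.91, "fingers": 1}, {"dx": -0.53, "dy": -0.91, "fingers": 1}])

```text
invalid input
```

Request:
arm_command(motion=[{"dx": -0.53, "dy": -0.91, "fingers": 1}, {"dx": -0.53, "dy": -0.91, "fingers": 1}, {"dx": -0.53, "dy": -0.91, "fingers": 1}, {"dx": -0.53, "dy": -0.91, "fingers": 1}])

```text
invalid input
```

Request:
arm_command(motion=[{"rz": -1, "fingers": 1}, {"rz": -1, "fingers": 1}, {"rz": -1, "fingers": 1}, {"rz": -1, "fingers": 1}, {"rz": -1, "fingers": 1}])

```text
invalid input
```

Request:
arm_command(motion=[{"rz": -1, "fingers": 1}, {"rz": -1, "fingers": 1}, {"rz": -1, "fingers": 1}, {"rz": -1, "fingers": 1}, {"rz": -1, "fingers": 1}])

```text
invalid input
```

Request:
arm_command(motion=[{"rz": -1, "fingers": 1}, {"rz": -1, "fingers": 1}, {"rz": -1, "fingers": 1}, {"rz": -0.3, "fingers": 1}])

```text
invalid input
```

Request:
arm_command(motion=[{"dx": -0.97, "dy": -0.91, "dz": 0, "rx": 0, "ry": 0, "rz": 0, "fingers": 1}, {"dx": -0.97, "dy": -0.91, "dz": 0, "rx": 0, "ry": 0, "rz": 0, "fingers": 1}, {"dx": -0.97, "dy": -0.91, "dz": 0, "rx": 0, "ry": 0, "rz": 0, "fingers": 1}, {"dx": -0.97, "dy": -0.91, "dz": 0, "rx": 0, "ry": 0, "rz": 0, "fingers": 1}, {"dx": -0.97, "dy": -0.91, "dz": 0, "rx": 0, "ry": 0, "rz": 0, "fingers": 1}])

```text
clock: 0.78
eef_pos: [0.2467, 0.4073, 0.2311]
eef_rot: [-0.447, -3.109, 0.0]
ft_force: [0.2, 0.3, -0.3]
width: 0.0856
grip_force: 0.0
```

Request:
arm_command(motion=[{"dx": -0.97, "dy": -0.91, "dz": 0, "rx": 0, "ry": 0, "rz": 0, "fingers": 1}, {"dx": -0.97, "dy": -0.91, "dz": 0, "rx": 0, "ry": 0, "rz": 0, "fingers": 1}, {"dx": -0.97, "dy": -0.91, "dz": 0, "rx": 0, "ry": 0, "rz": 0, "fingers": 1}, {"dx": -0.97, "dy": -0.91, "dz": 0, "rx": 0, "ry": 0, "rz": 0, "fingers": 1}, {"dx": -0.97, "dy": -0.91, "dz": 0, "rx": 0, "ry": 0, "rz": 0, "fingers": 1}])

```text
clock: 1.4
eef_pos: [0.3309, 0.264, 0.2311]
eef_rot: [-0.447, -3.109, 0.0]
ft_force: [-0.4, -1.0, 0.3]
width: 0.0858
grip_force: 0.0
```

Request:
arm_command(motion=[{"dx": -0.97, "dy": -0.91, "dz": 0, "rx": 0, "ry": 0, "rz": 0, "fingers": 1}, {"dx": -0.97, "dy": -0.91, "dz": 0, "rx": 0, "ry": 0, "rz": 0, "fingers": 1}, {"dx": -0.97, "dy": -0.91, "dz": 0, "rx": 0, "ry": 0, "rz": 0, "fingers": 1}, {"dx": -0.97, "dy": -0.91, "dz": 0, "rx": 0, "ry": 0, "rz": 0, "fingers": 1}])

```text
clock: 1.9
eef_pos: [0.3983, 0.1494, 0.2311]
eef_rot: [-0.447, -3.109, -0.0]
ft_force: [0.4, 0.0, 0.1]
width: 0.0853
grip_force: 0.0
```

Request:
arm_command(motion=[{"dx": -0.53, "dy": -0.91, "dz": 0, "rx": 0, "ry": 0, "rz": 0, "fingers": 1}, {"dx": -0.53, "dy": -0.91, "dz": 0, "rx": 0, "ry": 0, "rz": 0, "fingers": 1}, {"dx": -0.53, "dy": -0.91, "dz": 0, "rx": 0, "ry": 0, "rz": 0, "fingers": 1}, {"dx": -0.53, "dy": -0.91, "dz": 0, "rx": 0, "ry": 0, "rz": 0, "fingers": 1}])

```text
clock: 2.4
eef_pos: [0.4232, 0.0473, 0.2311]
eef_rot: [-0.447, -3.109, -0.0]
ft_force: [0.1, 0.3, 0.1]
width: 0.0854
grip_force: 0.0
```

Request:
arm_command(motion=[{"dx": -0.53, "dy": -0.91, "dz": 0, "rx": 0, "ry": 0, "rz": 0, "fingers": 1}, {"dx": -0.53, "dy": -0.91, "dz": 0, "rx": 0, "ry": 0, "rz": 0, "fingers": 1}, {"dx": -0.53, "dy": -0.91, "dz": 0, "rx": 0, "ry": 0, "rz": 0, "fingers": 1}, {"dx": -0.53, "dy": -0.91, "dz": 0, "rx": 0, "ry": 0, "rz": 0, "fingers": 1}])

```text
clock: 2.9
eef_pos: [0.4484, -0.0549, 0.2311]
eef_rot: [-0.447, -3.109, -0.0]
ft_force: [0.8, -0.1, 0.3]
width: 0.0853
grip_force: 0.0
```

Request:
arm_command(motion=[{"dx": 0, "dy": 0, "dz": 0, "rx": 0, "ry": 0, "rz": -1, "fingers": 1}, {"dx": 0, "dy": 0, "dz": 0, "rx": 0, "ry": 0, "rz": -1, "fingers": 1}, {"dx": 0, "dy": 0, "dz": 0, "rx": 0, "ry": 0, "rz": -1, "fingers": 1}, {"dx": 0, "dy": 0, "dz": 0, "rx": 0, "ry": 0, "rz": -1, "fingers": 1}, {"dx": 0, "dy": 0, "dz": 0, "rx": 0, "ry": 0, "rz": -1, "fingers": 1}])

```text
clock: 3.52
eef_pos: [0.4482, -0.054, 0.231]
eef_rot: [0.65, -3.073, -0.001]
ft_force: [-0.2, 0.2, -0.5]
width: 0.0855
grip_force: 0.0
```

Request:
arm_command(motion=[{"dx": 0, "dy": 0, "dz": 0, "rx": 0, "ry": 0, "rz": -1, "fingers": 1}, {"dx": 0, "dy": 0, "dz": 0, "rx": 0, "ry": 0, "rz": -1, "fingers": 1}, {"dx": 0, "dy": 0, "dz": 0, "rx": 0, "ry": 0, "rz": -1, "fingers": 1}, {"dx": 0, "dy": 0, "dz": 0, "rx": 0, "ry": 0, "rz": -1, "fingers": 1}, {"dx": 0, "dy": 0, "dz": 0, "rx": 0, "ry": 0, "rz": -1, "fingers": 1}])

```text
clock: 4.15
eef_pos: [0.4482, -0.054, 0.231]
eef_rot: [1.662, -2.666, -0.001]
ft_force: [-0.1, -0.1, -0.4]
width: 0.0857
grip_force: 0.0
```

Request:
arm_command(motion=[{"dx": 0, "dy": 0, "dz": 0, "rx": 0, "ry": 0, "rz": -1, "fingers": 1}, {"dx": 0, "dy": 0, "dz": 0, "rx": 0, "ry": 0, "rz": -1, "fingers": 1}, {"dx": 0, "dy": 0, "dz": 0, "rx": 0, "ry": 0, "rz": -1, "fingers": 1}, {"dx": 0, "dy": 0, "dz": 0, "rx": 0, "ry": 0, "rz": -0.3, "fingers": 1}])

```text
clock: 4.65
eef_pos: [0.4482, -0.054, 0.231]
eef_rot: [2.224, -2.218, -0.001]
ft_force: [0.5, 0.4, -0.8]
width: 0.0853
grip_force: 0.0
```

Now over the knob, at x 0.612.

Request:
arm_command(motion=[{"dx": 0, "dy": -0.94, "dz": 0, "rx": 0, "ry": 0, "rz": 0, "fingers": 1}, {"dx": 0, "dy": -0.94, "dz": 0, "rx": 0, "ry": 0, "rz": 0, "fingers": 1}, {"dx": 0, "dy": -0.94, "dz": 0, "rx": 0, "ry": 0, "rz": 0, "fingers": 1}, {"dx": 0, "dy": -0.94, "dz": 0, "rx": 0, "ry": 0, "rz": 0, "fingers": 1}])

```text
clock: 5.15
eef_pos: [0.543, -0.054, 0.2309]
eef_rot: [2.222, -2.221, -0.001]
ft_force: [0.4, -0.1, 0.2]
width: 0.0852
grip_force: 0.0
```

Request:
arm_command(motion=[{"dx": 0, "dy": -0.94, "dz": 0, "rx": 0, "ry": 0, "rz": 0, "fingers": 1}, {"dx": 0, "dy": -0.94, "dz": 0, "rx": 0, "ry": 0, "rz": 0, "fingers": 1}, {"dx": 0, "dy": -0.94, "dz": 0, "rx": 0, "ry": 0, "rz": 0, "fingers": 1}, {"dx": 0, "dy": 0, "dz": 0, "rx": 0, "ry": 0, "rz": 0, "fingers": 1}])

```text
clock: 5.65
eef_pos: [0.6138, -0.054, 0.2302]
eef_rot: [2.222, -2.22, -0.001]
ft_force: [0.4, -0.2, 0.5]
width: 0.0853
grip_force: 0.0
```

Run:
```python
from h import *
import cv2
s=arm.get_state();print(s['joints'],s['eef_pos'])
im=arm.get_image('wrist')[:,:,::-1].copy(); cv2.imwrite('pics/w1.png',im)
hsv=cv2.cvtColor(im,cv2.COLOR_BGR2HSV);m=(((hsv[...,0]<6)|(hsv[...,0]>174))&(hsv[...,1]>170)&(hsv[...,2]>60)).astype('uint8')
n,l,st,ce=cv2.connectedComponentsWithStats(m)
for i in range(1,n):
    if st[i,4]>40: print(st[i],ce[i],atz(ray('wrist',*ce[i]),.095))
```

```text
[-2.18045642e-01  3.96208287e-01  1.62747608e-01  1.33834802e+00
  1.05454501e-04 -1.78961898e+00] [ 0.6137564  -0.05401632  0.23018811]
[ 87 101  47 203 695] [114.3381295 226.2028777] [ 0.83700669 -0.00602052  0.095     ]
[308 168  28  30 513] [321.64132554 182.05068226] [ 0.61258975 -0.05578633  0.095     ]
[355 289  28  58 799] [371.14267835 311.91364205] [0.55225667 0.10836072 0.095     ]
```

View pics/w1.png

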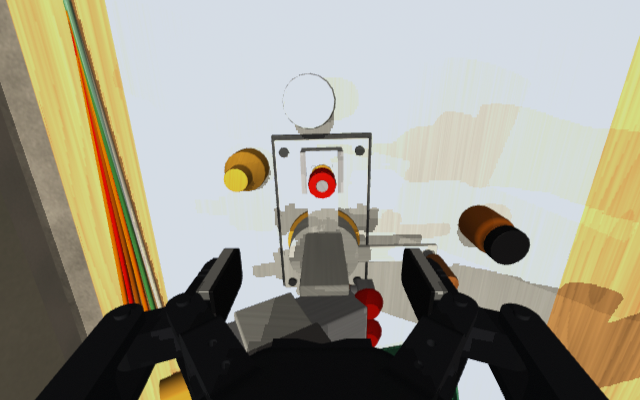

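The wrist view shows the knob at about (321,184), centred between the fingers. The can and nozzle are clear of the finger line, so I descend and grip.

Request:
arm_command(motion=[{"dx": 0.04, "dy": 0.03, "dz": 1, "rx": 0, "ry": 0, "rz": 0, "fingers": 1}, {"dx": 0, "dy": 0, "dz": 1, "rx": 0, "ry": 0, "rz": 0, "fingers": 1}, {"dx": 0, "dy": 0, "dz": 1, "rx": 0, "ry": 0, "rz": 0, "fingers": 1}, {"dx": 0, "dy": 0, "dz": 1, "rx": 0, "ry": 0, "rz": 0, "fingers": 1}])

```text
clock: 6.2
eef_pos: [0.611, -0.0549, 0.1308]
eef_rot: [2.222, -2.221, -0.001]
ft_force: [-0.2, 0.0, -0.3]
width: 0.0853
grip_force: 0.0
```

Request:
arm_command(motion=[{"dx": 0, "dy": 0, "dz": 0.8, "rx": 0, "ry": 0, "rz": 0, "fingers": 1}, {"dx": 0, "dy": 0, "dz": 0.8, "rx": 0, "ry": 0, "rz": 0, "fingers": 1}, {"dx": 0, "dy": 0, "dz": 0.7, "rx": 0, "ry": 0, "rz": 0, "fingers": 1}, {"dx": 0, "dy": 0, "dz": 0, "rx": 0, "ry": 0, "rz": 0, "fingers": 0}])

```text
clock: 6.7
eef_pos: [0.6099, -0.0547, 0.0726]
eef_rot: [2.22, -2.22, -0.005]
ft_force: [0.1, -0.6, -0.2]
width: 0.0699
grip_force: 0.0
```

Request:
arm_command(motion=[{"dx": 0, "dy": 0, "dz": 0, "rx": 0, "ry": 0, "rz": 0, "fingers": -1}, {"dx": 0, "dy": 0, "dz": 0, "rx": 0, "ry": 0, "rz": 0, "fingers": -1}, {"dx": 0, "dy": 0, "dz": 0, "rx": 0, "ry": 0, "rz": 0, "fingers": -1}, {"dx": 0, "dy": 0, "dz": 0, "rx": 0, "ry": 0, "rz": 0, "fingers": -1}])

```text
clock: 7.2
eef_pos: [0.6132, -0.0552, 0.0751]
eef_rot: [-2.221, 2.22, -0.003]
ft_force: [0.5, -0.1, 5.8]
width: 0.0263
grip_force: 58.7
```

```bash
python3 -c "
from h import *
s=arm.get_state();print(s)"
```

```text
{'clock': 7.2, 'joints': array([-2.20131556e-01,  4.74110993e-01, -1.07982724e-01,  9.86159967e-01,
        1.30936613e-04, -1.79143688e+00]), 'dq': array([ 1.34849532e-05,  1.17439723e-03, -2.40348082e-03, -1.22442755e-03,
       -1.38250223e-03, -1.06264489e-03]), 'tau': array([-9.41802724e-02, -5.06005311e+01,  2.50845551e+01, -8.60910374e-02,
       -4.42064612e-02, -3.33450662e-03]), 'eef_pos': array([ 0.61321438, -0.05519284,  0.07512128]), 'eef_rot': array([-2.22096462,  2.21983408, -0.00326159]), 'ft_force': array([ 0.45324603, -0.07568361,  5.77070737]), 'wrist_torque': array([ 0.08890557,  0.05720888, -0.02278505]), 'grip_force': 58.71669352054596, 'width': 0.026315720758717687}
```

Request:
arm_command(motion=[{"dx": 0, "dy": 0, "dz": -0.05, "rx": 0, "ry": 0, "rz": 1, "fingers": -1}, {"dx": 0, "dy": 0, "dz": -0.05, "rx": 0, "ry": 0, "rz": 1, "fingers": -1}, {"dx": 0, "dy": 0, "dz": -0.05, "rx": 0, "ry": 0, "rz": 1, "fingers": -1}])

```text
clock: 7.58
eef_pos: [0.6117, -0.0552, 0.0758]
eef_rot: [1.705, -2.637, -0.001]
ft_force: [3.7, -1.8, -12.7]
width: 0.0261
grip_force: 59.7
```

```bash
cat > s.py <<'E'
from h import *
s=arm.get_state();r=R.from_rotvec(s['eef_rot']).as_matrix()
print(s['clock'],'j6',s['joints'][5],'az',np.arctan2(r[1,0],r[0,0]),s['eef_pos'],s['ft_force'],s['wrist_torque'],s['width'])
E
python3 s.py
```

```text
7.575 j6 -1.368459580563792 az -1.9934252099791105 [ 0.61170157 -0.05519488  0.07575894] [  3.71961119  -1.83795374 -12.65478045] [-0.51187802 -0.89153154  0.24697996] 0.026100557746079858
```

Request:
arm_command(motion=[{"dx": 0, "dy": 0, "dz": -0.012, "rx": 0, "ry": 0, "rz": 1, "fingers": -1}, {"dx": 0, "dy": 0, "dz": -0.012, "rx": 0, "ry": 0, "rz": 1, "fingers": -1}, {"dx": 0, "dy": 0, "dz": -0.012, "rx": 0, "ry": 0, "rz": 1, "fingers": -1}, {"dx": 0, "dy": 0, "dz": -0.012, "rx": 0, "ry": 0, "rz": 1, "fingers": -1}])

```text
clock: 8.07
eef_pos: [0.6113, -0.0551, 0.0767]
eef_rot: [0.912, -3.004, -0.001]
ft_force: [0.5, -1.4, -8.7]
width: 0.0263
grip_force: 60.1
```

```bash
python3 s.py
```

```text
8.075 j6 -0.8099379672161022 az -2.5519926158107347 [ 0.61134864 -0.0551288   0.07671747] [ 0.48144311 -1.44060967 -8.74922984] [-0.34055236 -0.4971351   0.18484466] 0.026307176949377307
```

Request:
arm_command(motion=[{"dx": 0, "dy": 0, "dz": -0.025, "rx": 0, "ry": 0, "rz": 1, "fingers": -1}, {"dx": 0, "dy": 0, "dz": -0.02, "rx": 0, "ry": 0, "rz": 1, "fingers": -1}, {"dx": 0, "dy": 0, "dz": -0.015, "rx": 0, "ry": 0, "rz": 1, "fingers": -1}, {"dx": 0, "dy": 0, "dz": -0.015, "rx": 0, "ry": 0, "rz": 1, "fingers": -1}, {"dx": 0, "dy": 0, "dz": -0.015, "rx": 0, "ry": 0, "rz": 1, "fingers": -1}])

```text
clock: 8.7
eef_pos: [0.611, -0.0547, 0.0783]
eef_rot: [-0.17, -3.133, -0.001]
ft_force: [1.9, -1.1, -12.1]
width: 0.0264
grip_force: 59.8
```

```bash
python3 s.py
```

```text
8.7 j6 -0.11180237871235285 az 3.0332500901043957 [ 0.61102636 -0.05473673  0.07827923] [  1.86605097  -1.06560573 -12.13204042] [-0.15678888 -0.647427    0.22192304] 0.02637232079580465
```

Request:
arm_command(motion=[{"dx": 0, "dy": 0, "dz": -0.013, "rx": 0, "ry": 0, "rz": 1, "fingers": -1}, {"dx": 0, "dy": 0, "dz": -0.013, "rx": 0, "ry": 0, "rz": 1, "fingers": -1}, {"dx": 0, "dy": 0, "dz": -0.013, "rx": 0, "ry": 0, "rz": 1, "fingers": -1}, {"dx": 0, "dy": 0, "dz": 0, "rx": 0, "ry": 0, "rz": -1, "fingers": -1}, {"dx": 0, "dy": 0, "dz": -0.013, "rx": 0, "ry": 0, "rz": -1, "fingers": -1}])

```text
clock: 9.32
eef_pos: [0.611, -0.0544, 0.0798]
eef_rot: [-0.375, -3.115, -0.002]
ft_force: [3.0, 1.0, -11.1]
width: 0.0263
grip_force: 59.9
```

Request:
arm_command(motion=[{"dx": 0, "dy": 0, "dz": -0.013, "rx": 0, "ry": 0, "rz": -1, "fingers": -1}, {"dx": 0, "dy": 0, "dz": -0.013, "rx": 0, "ry": 0, "rz": -1, "fingers": -1}, {"dx": 0, "dy": 0, "dz": -0.013, "rx": 0, "ry": 0, "rz": -1, "fingers": -1}])

```text
clock: 9.7
eef_pos: [0.6109, -0.0544, 0.0806]
eef_rot: [0.281, -3.125, -0.003]
ft_force: [2.6, 1.4, -11.7]
width: 0.0265
grip_force: 59.9
```

```bash
python3 s.py
```

```text
9.7 j6 -0.39928485754675686 az -2.962328433399267 [ 0.61092558 -0.05439245  0.08059714] [  2.59795008   1.38337591 -11.74375774] [ 0.31494649 -0.60251683 -0.22027504] 0.02648804039256854
```

Request:
arm_command(motion=[{"dx": 0, "dy": 0, "dz": -0.013, "rx": 0, "ry": 0, "rz": -1, "fingers": -1}, {"dx": 0, "dy": 0, "dz": -0.013, "rx": 0, "ry": 0, "rz": -1, "fingers": -1}, {"dx": 0, "dy": 0, "dz": -0.013, "rx": 0, "ry": 0, "rz": -1, "fingers": -1}, {"dx": 0, "dy": 0, "dz": -0.013, "rx": 0, "ry": 0, "rz": -1, "fingers": -1}, {"dx": 0, "dy": 0, "dz": -0.013, "rx": 0, "ry": 0, "rz": -1, "fingers": -1}])

```text
clock: 10.32
eef_pos: [0.6113, -0.0546, 0.0822]
eef_rot: [1.333, -2.842, -0.004]
ft_force: [3.2, 0.8, -12.2]
width: 0.0265
grip_force: 59.9
```

Request:
arm_command(motion=[{"dx": 0, "dy": 0, "dz": -0.013, "rx": 0, "ry": 0, "rz": -1, "fingers": -1}, {"dx": 0, "dy": 0, "dz": -0.013, "rx": 0, "ry": 0, "rz": -1, "fingers": -1}, {"dx": 0, "dy": 0, "dz": -0.013, "rx": 0, "ry": 0, "rz": -1, "fingers": -1}, {"dx": 0, "dy": 0, "dz": -0.013, "rx": 0, "ry": 0, "rz": -1, "fingers": -1}, {"dx": 0, "dy": 0, "dz": -0.013, "rx": 0, "ry": 0, "rz": -1, "fingers": -1}])

```text
clock: 10.95
eef_pos: [0.6121, -0.0545, 0.0841]
eef_rot: [-2.227, 2.216, 0.004]
ft_force: [4.8, -0.3, -13.0]
width: 0.0263
grip_force: 60.0
```

```bash
python3 s.py
```

```text
10.95 j6 -1.795582532496207 az -1.565970134708565 [ 0.61205391 -0.05446331  0.08413059] [  4.84090161  -0.3263361  -13.00637679] [ 0.25777695 -1.26798137 -0.12585197] 0.026288119330698915
```

Request:
arm_command(motion=[{"dx": 0, "dy": 0, "dz": -0.013, "rx": 0, "ry": 0, "rz": -1, "fingers": -1}, {"dx": 0, "dy": 0, "dz": -0.013, "rx": 0, "ry": 0, "rz": -1, "fingers": -1}, {"dx": 0, "dy": 0, "dz": -0.013, "rx": 0, "ry": 0, "rz": -1, "fingers": -1}, {"dx": 0, "dy": 0, "dz": -0.013, "rx": 0, "ry": 0, "rz": -1, "fingers": -1}, {"dx": 0, "dy": 0, "dz": -0.013, "rx": 0, "ry": 0, "rz": -1, "fingers": -1}])

```text
clock: 11.58
eef_pos: [0.6124, -0.0543, 0.0861]
eef_rot: [-2.849, 1.32, 0.002]
ft_force: [4.2, 1.1, -11.1]
width: 0.0261
grip_force: 60.1
```

Request:
arm_command(motion=[{"dx": 0, "dy": 0, "dz": -0.013, "rx": 0, "ry": 0, "rz": -1, "fingers": -1}, {"dx": 0, "dy": 0, "dz": -0.013, "rx": 0, "ry": 0, "rz": -1, "fingers": -1}, {"dx": 0, "dy": 0, "dz": 0, "rx": 0, "ry": 0, "rz": 1, "fingers": -1}, {"dx": 0, "dy": 0, "dz": -0.013, "rx": 0, "ry": 0, "rz": 1, "fingers": -1}, {"dx": 0, "dy": 0, "dz": -0.013, "rx": 0, "ry": 0, "rz": 1, "fingers": -1}])

```text
clock: 12.2
eef_pos: [0.6124, -0.0553, 0.0876]
eef_rot: [2.744, -1.528, -0.001]
ft_force: [4.4, -0.8, -9.6]
width: 0.026
grip_force: 60.2
```

```bash
python3 s.py
```

```text
12.2 j6 -2.3456736114371375 az -1.01619158366492 [ 0.61236612 -0.05529506  0.08761829] [ 4.44328093 -0.77479021 -9.5737183 ] [-0.48999739 -1.16154301  0.13188339] 0.02603634130568045
```

Request:
arm_command(motion=[{"dx": 0, "dy": 0, "dz": -0.014, "rx": 0, "ry": 0, "rz": 1, "fingers": -1}, {"dx": 0, "dy": 0, "dz": -0.014, "rx": 0, "ry": 0, "rz": 1, "fingers": -1}, {"dx": 0, "dy": 0, "dz": -0.013, "rx": 0, "ry": 0, "rz": 1, "fingers": -1}, {"dx": 0, "dy": 0, "dz": -0.013, "rx": 0, "ry": 0, "rz": 1, "fingers": -1}, {"dx": 0, "dy": 0, "dz": -0.013, "rx": 0, "ry": 0, "rz": 1, "fingers": -1}])

```text
clock: 12.82
eef_pos: [0.6118, -0.0549, 0.0906]
eef_rot: [2.056, -2.375, -0.001]
ft_force: [-0.4, 0.1, -2.5]
width: 0.0266
grip_force: 61.1
```

Request:
arm_command(motion=[{"dx": 0, "dy": 0, "dz": -0.013, "rx": 0, "ry": 0, "rz": 1, "fingers": -1}, {"dx": 0, "dy": 0, "dz": -0.013, "rx": 0, "ry": 0, "rz": 1, "fingers": -1}, {"dx": 0, "dy": 0, "dz": -0.013, "rx": 0, "ry": 0, "rz": 1, "fingers": -1}, {"dx": 0, "dy": 0, "dz": -0.013, "rx": 0, "ry": 0, "rz": 1, "fingers": -1}, {"dx": 0, "dy": 0, "dz": -0.013, "rx": 0, "ry": 0, "rz": 1, "fingers": -1}])

```text
clock: 13.45
eef_pos: [0.6117, -0.0549, 0.0922]
eef_rot: [1.119, -2.934, -0.001]
ft_force: [0.1, 0.6, -1.6]
width: 0.0263
grip_force: 61.2
```

```bash
python3 s.py
```

```text
13.45 j6 -0.9490332262511924 az -2.412724656533504 [ 0.61166858 -0.05489806  0.09215378] [ 0.1287682   0.63444966 -1.56323489] [0.0218621  0.00722997 0.01688498] 0.026310138204543594
```

Request:
arm_command(motion=[{"dx": 0, "dy": 0, "dz": -0.3, "rx": 0, "ry": 0, "rz": 0, "fingers": -1}, {"dx": 0, "dy": 0, "dz": -0.6, "rx": 0, "ry": 0, "rz": 0, "fingers": -1}, {"dx": 0, "dy": 0, "dz": -0.8, "rx": 0, "ry": 0, "rz": 0, "fingers": -1}, {"dx": 0, "dy": 0, "dz": -0.8, "rx": 0, "ry": 0, "rz": 0, "fingers": -1}])

```text
clock: 13.95
eef_pos: [0.6123, -0.0551, 0.157]
eef_rot: [-1.129, 2.931, -0.001]
ft_force: [-0.4, -0.4, -2.1]
width: 0.0261
grip_force: 61.1
```

Request:
arm_command(motion=[{"dx": 0, "dy": 0, "dz": -0.8, "rx": 0, "ry": 0, "rz": 0, "fingers": -1}, {"dx": 0, "dy": 0, "dz": -0.8, "rx": 0, "ry": 0, "rz": 0, "fingers": -1}, {"dx": 0, "dy": 0, "dz": -0.5, "rx": 0, "ry": 0, "rz": 0, "fingers": -1}, {"dx": 0, "dy": 0, "dz": 0, "rx": 0, "ry": 0, "rz": 0, "fingers": -1}])

```text
clock: 14.45
eef_pos: [0.6129, -0.0552, 0.2093]
eef_rot: [-1.127, 2.93, -0.002]
ft_force: [-0.3, -0.5, -2.8]
width: 0.0264
grip_force: 61.1
```

```bash
python3 s.py
python3 - <<'E'
from h import *
import cv2
cv2.imwrite('pics/s2.png',cv2.convertScaleAbs(cv2.resize(arm.get_image('side')[60:300,210:450,::-1],None,fx=2.5,fy=2.5),alpha=1.2))
E
```

```text
14.45 j6 -0.9543375891619582 az -2.4074133353093505 [ 0.61291579 -0.05517423  0.20931541] [-0.27830758 -0.4605115  -2.80120377] [ 0.01214745 -0.05269514 -0.04144998] 0.026445085188259724
```

View pics/s2.png

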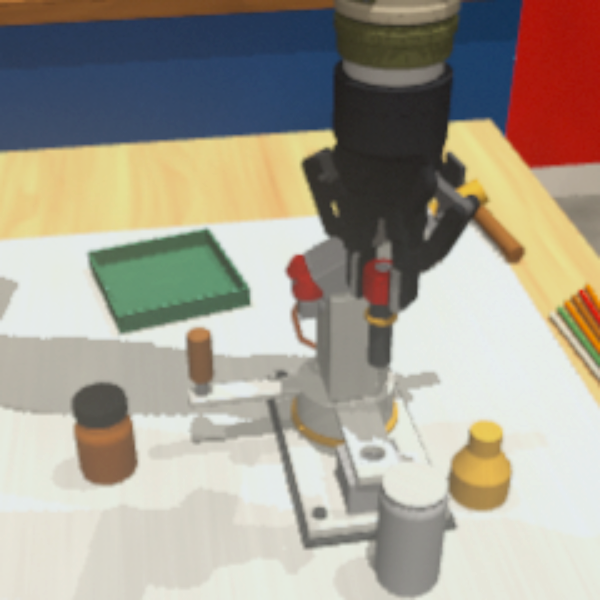

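The pin is clear of its bore and hangs upright in the fingers. I'll carry it round the handle side to the tray.

Request:
arm_command(motion=[{"dx": 0.5, "dy": 0.45, "dz": 0, "rx": 0, "ry": 0, "rz": 0, "fingers": -1}, {"dx": 0.84, "dy": 0.76, "dz": 0, "rx": 0, "ry": 0, "rz": 0, "fingers": -1}, {"dx": 0.84, "dy": 0.76, "dz": 0, "rx": 0, "ry": 0, "rz": 0, "fingers": -1}, {"dx": 0.84, "dy": 0.76, "dz": 0, "rx": 0, "ry": 0, "rz": 0, "fingers": -1}])

```text
clock: 15.0
eef_pos: [0.5088, -0.0546, 0.2066]
eef_rot: [1.127, -2.931, -0.002]
ft_force: [0.9, -0.2, -0.3]
width: 0.0264
grip_force: 61.1
```

Request:
arm_command(motion=[{"dx": 0.84, "dy": 0.76, "dz": 0, "rx": 0, "ry": 0, "rz": 0, "fingers": -1}, {"dx": 0.84, "dy": 0.76, "dz": 0, "rx": 0, "ry": 0, "rz": 0, "fingers": -1}, {"dx": 0.4, "dy": 0.35, "dz": 0, "rx": 0, "ry": 0, "rz": 0, "fingers": -1}, {"dx": -0.4, "dy": 0.4, "dz": 0, "rx": 0, "ry": 0, "rz": 0, "fingers": -1}])

```text
clock: 15.5
eef_pos: [0.4408, -0.0409, 0.2075]
eef_rot: [-1.124, 2.934, 0.0]
ft_force: [0.3, 0.1, -1.7]
width: 0.0265
grip_force: 61.1
```

Request:
arm_command(motion=[{"dx": -0.87, "dy": 0.89, "dz": 0, "rx": 0, "ry": 0, "rz": 0, "fingers": -1}, {"dx": -0.87, "dy": 0.89, "dz": 0, "rx": 0, "ry": 0, "rz": 0, "fingers": -1}, {"dx": -0.87, "dy": 0.89, "dz": 0, "rx": 0, "ry": 0, "rz": 0, "fingers": -1}, {"dx": -0.87, "dy": 0.89, "dz": 0, "rx": 0, "ry": 0, "rz": 0, "fingers": -1}, {"dx": -0.87, "dy": 0.89, "dz": 0, "rx": 0, "ry": 0, "rz": 0, "fingers": -1}])

```text
clock: 16.12
eef_pos: [0.4484, 0.1166, 0.2075]
eef_rot: [-1.127, 2.932, 0.0]
ft_force: [0.5, 0.2, -1.1]
width: 0.0263
grip_force: 61.1
```

Request:
arm_command(motion=[{"dx": -0.87, "dy": 0.89, "dz": 0, "rx": 0, "ry": 0, "rz": 0, "fingers": -1}, {"dx": -0.87, "dy": 0.89, "dz": 0, "rx": 0, "ry": 0, "rz": 0, "fingers": -1}, {"dx": -0.87, "dy": 0.89, "dz": 0, "rx": 0, "ry": 0, "rz": 0, "fingers": -1}, {"dx": -0.87, "dy": 0.89, "dz": 0, "rx": 0, "ry": 0, "rz": 0, "fingers": -1}])

```text
clock: 16.62
eef_pos: [0.4531, 0.2413, 0.2074]
eef_rot: [-1.128, 2.932, 0.001]
ft_force: [0.9, -0.1, -1.3]
width: 0.026
grip_force: 61.1
```

Request:
arm_command(motion=[{"dx": -0.87, "dy": 0.89, "dz": 0, "rx": 0, "ry": 0, "rz": 0, "fingers": -1}, {"dx": -0.87, "dy": 0.89, "dz": 0, "rx": 0, "ry": 0, "rz": 0, "fingers": -1}, {"dx": -0.5, "dy": 0.5, "dz": 0, "rx": 0, "ry": 0, "rz": 0, "fingers": -1}, {"dx": 0, "dy": 0, "dz": 0, "rx": 0, "ry": 0, "rz": 0, "fingers": -1}])

```text
clock: 17.12
eef_pos: [0.456, 0.3202, 0.2072]
eef_rot: [1.129, -2.931, 0.0]
ft_force: [0.6, -0.6, -1.1]
width: 0.0263
grip_force: 61.1
```

```bash
python3 s.py
python3 - <<'E'
from h import *
import cv2
cv2.imwrite('pics/s3.png',cv2.convertScaleAbs(cv2.resize(arm.get_image('side')[70:230,210:370,::-1],None,fx=3.6,fy=3.6),alpha=1.2))
E
```

```text
17.125 j6 -0.2674833967898382 az -2.406003121114962 [0.45604521 0.32020584 0.20716435] [ 0.55531382 -0.61359288 -1.10114383] [ 0.03491723 -0.0150432   0.04568583] 0.02628393459551428
```

View pics/s3.png

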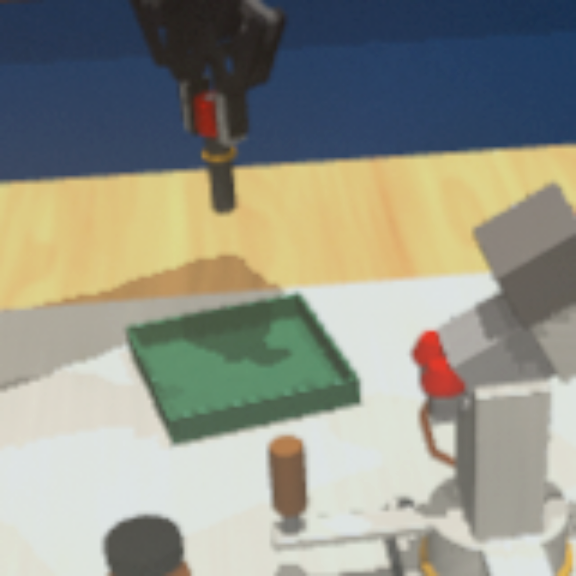

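The pin hangs over the tray with its foot at crop (223,210). I'll lower it, then feel for contact.

Request:
arm_command(motion=[{"dx": 0, "dy": 0, "dz": 0.7, "rx": 0, "ry": 0, "rz": 0, "fingers": -1}, {"dx": 0, "dy": 0, "dz": 0.9, "rx": 0, "ry": 0, "rz": 0, "fingers": -1}, {"dx": 0, "dy": 0, "dz": 0.9, "rx": 0, "ry": 0, "rz": 0, "fingers": -1}, {"dx": 0, "dy": 0, "dz": 0.9, "rx": 0, "ry": 0, "rz": 0, "fingers": -1}, {"dx": 0, "dy": 0, "dz": 0.8, "rx": 0, "ry": 0, "rz": 0, "fingers": -1}])

```text
clock: 17.8
eef_pos: [0.4561, 0.3176, 0.1021]
eef_rot: [1.124, -2.933, 0.0]
ft_force: [0.3, 0.3, -1.4]
width: 0.0262
grip_force: 61.1
```

Request:
arm_command(motion=[{"dx": 0, "dy": 0, "dz": 0.6, "rx": 0, "ry": 0, "rz": 0, "fingers": -1}, {"dx": 0, "dy": 0, "dz": 0.4, "rx": 0, "ry": 0, "rz": 0, "fingers": -1}, {"dx": 0, "dy": 0, "dz": 0.25, "rx": 0, "ry": 0, "rz": 0, "fingers": -1}, {"dx": 0, "dy": 0, "dz": 0, "rx": 0, "ry": 0, "rz": 0, "fingers": -1}])

```text
clock: 18.3
eef_pos: [0.456, 0.3188, 0.0714]
eef_rot: [1.126, -2.933, -0.0]
ft_force: [-0.9, -0.5, -2.0]
width: 0.026
grip_force: 61.1
```

Request:
arm_command(motion=[{"dx": 0, "dy": 0, "dz": 0.1, "rx": 0, "ry": 0, "rz": 0, "fingers": -1}, {"dx": 0, "dy": 0, "dz": 0.1, "rx": 0, "ry": 0, "rz": 0, "fingers": -1}, {"dx": 0, "dy": 0, "dz": 0, "rx": 0, "ry": 0, "rz": 0, "fingers": -1}])

```text
clock: 18.68
eef_pos: [0.456, 0.3188, 0.0665]
eef_rot: [1.127, -2.933, -0.0]
ft_force: [0.9, 1.0, -2.2]
width: 0.0265
grip_force: 61.1
```

Request:
arm_command(motion=[{"dx": 0, "dy": 0, "dz": 0.1, "rx": 0, "ry": 0, "rz": 0, "fingers": -1}, {"dx": 0, "dy": 0, "dz": 0.08, "rx": 0, "ry": 0, "rz": 0, "fingers": -1}, {"dx": 0, "dy": 0, "dz": 0, "rx": 0, "ry": 0, "rz": 0, "fingers": -1}])

```text
clock: 19.05
eef_pos: [0.4559, 0.3187, 0.0617]
eef_rot: [1.126, -2.932, -0.0]
ft_force: [-0.6, 0.9, -0.4]
width: 0.0263
grip_force: 61.1
```

Request:
arm_command(motion=[{"dx": 0, "dy": 0, "dz": 0.06, "rx": 0, "ry": 0, "rz": 0, "fingers": -1}, {"dx": 0, "dy": 0, "dz": 0, "rx": 0, "ry": 0, "rz": 0, "fingers": -1}])

```text
clock: 19.3
eef_pos: [0.456, 0.3188, 0.0604]
eef_rot: [1.126, -2.933, -0.0]
ft_force: [-0.2, -0.7, -1.6]
width: 0.0266
grip_force: 61.1
```

Request:
arm_command(motion=[{"dx": 0, "dy": 0, "dz": 0.04, "rx": 0, "ry": 0, "rz": 0, "fingers": -1}, {"dx": 0, "dy": 0, "dz": 0, "rx": 0, "ry": 0, "rz": 0, "fingers": -1}])

```text
clock: 19.55
eef_pos: [0.4561, 0.3189, 0.0595]
eef_rot: [-1.127, 2.933, 0.0]
ft_force: [-0.1, -0.3, -1.3]
width: 0.0261
grip_force: 61.1
```

Request:
arm_command(motion=[{"dx": 0, "dy": 0, "dz": 0.05, "rx": 0, "ry": 0, "rz": 0, "fingers": -1}, {"dx": 0, "dy": 0, "dz": 0, "rx": 0, "ry": 0, "rz": 0, "fingers": -1}])

```text
clock: 19.8
eef_pos: [0.4565, 0.3191, 0.0593]
eef_rot: [-1.126, 2.931, 0.0]
ft_force: [-2.1, -1.2, 5.5]
width: 0.0264
grip_force: 61.9
```

Request:
arm_command(motion=[{"dx": 0, "dy": 0, "dz": 0.05, "rx": 0, "ry": 0, "rz": 0, "fingers": -1}, {"dx": 0, "dy": 0, "dz": 0, "rx": 0, "ry": 0, "rz": 0, "fingers": -1}])

```text
clock: 20.05
eef_pos: [0.4568, 0.3194, 0.0593]
eef_rot: [-1.126, 2.93, 0.001]
ft_force: [-1.9, -0.7, 12.5]
width: 0.0258
grip_force: 62.6
```

The pin is on the tray floor. I'll ease the pressure off and open the fingers.

Request:
arm_command(motion=[{"dx": 0, "dy": 0, "dz": -0.07, "rx": 0, "ry": 0, "rz": 0, "fingers": -1}, {"dx": 0, "dy": 0, "dz": 0, "rx": 0, "ry": 0, "rz": 0, "fingers": 0.3}, {"dx": 0, "dy": 0, "dz": 0, "rx": 0, "ry": 0, "rz": 0, "fingers": 0.3}, {"dx": 0, "dy": 0, "dz": 0, "rx": 0, "ry": 0, "rz": 0, "fingers": 0.6}, {"dx": 0, "dy": 0, "dz": 0, "rx": 0, "ry": 0, "rz": 0, "fingers": 0.6}])

```text
clock: 20.68
eef_pos: [0.456, 0.3188, 0.0586]
eef_rot: [1.126, -2.933, -0.0]
ft_force: [0.3, 1.1, -0.1]
width: 0.0683
grip_force: 0.0
```

Request:
arm_command(motion=[{"dx": 0, "dy": 0, "dz": -0.5, "rx": 0, "ry": 0, "rz": 0, "fingers": 0.6}, {"dx": 0, "dy": 0, "dz": -1, "rx": 0, "ry": 0, "rz": 0, "fingers": 0.6}, {"dx": 0, "dy": 0, "dz": -1, "rx": 0, "ry": 0, "rz": 0, "fingers": 0.6}, {"dx": 0, "dy": 0, "dz": -1, "rx": 0, "ry": 0, "rz": 0, "fingers": 0.6}, {"dx": 0, "dy": 0, "dz": -1, "rx": 0, "ry": 0, "rz": 0, "fingers": 0.6}])

```text
clock: 21.3
eef_pos: [0.4561, 0.3189, 0.1731]
eef_rot: [-1.126, 2.932, 0.0]
ft_force: [0.3, 0.2, -0.1]
width: 0.0683
grip_force: 0.0
```

```bash
python3 s.py
python3 - <<'E'
from h import *
import cv2
cv2.imwrite('pics/s4.png',cv2.convertScaleAbs(cv2.resize(arm.get_image('side')[110:310,210:410,::-1],None,fx=2.5,fy=2.5),alpha=1.2))
E
```

```text
21.3 j6 -0.2676828125468659 az -2.4080699047303415 [0.45614544 0.31888553 0.17311756] [ 0.27231637  0.15768764 -0.09923232] [-0.01500633 -0.01886273 -0.00705404] 0.06829412878170685
```

View pics/s4.png

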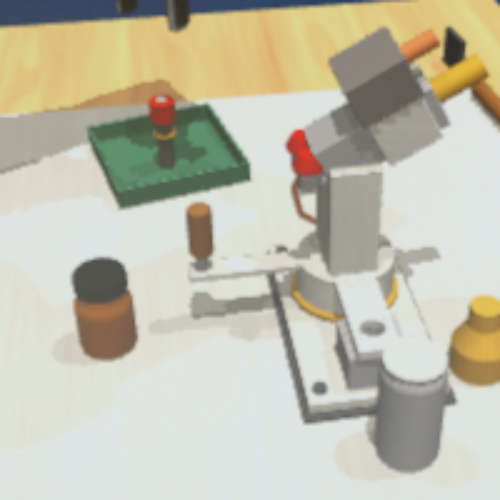

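The pin stands in the tray at crop (163,130). Next I shut the fingers and move round behind the handle.

Request:
arm_command(motion=[{"dx": 0.5, "dy": -0.55, "dz": -0.3, "rx": 0, "ry": 0, "rz": 0, "fingers": -1}, {"dx": 0.85, "dy": -0.94, "dz": 0, "rx": 0, "ry": 0, "rz": 0, "fingers": -1}, {"dx": 0.85, "dy": -0.94, "dz": 0, "rx": 0, "ry": 0, "rz": 0, "fingers": -1}, {"dx": 0.85, "dy": -0.94, "dz": 0, "rx": 0, "ry": 0, "rz": 0, "fingers": -1}, {"dx": 0.85, "dy": -0.94, "dz": 0, "rx": 0, "ry": 0, "rz": 0, "fingers": -1}])

```text
clock: 21.98
eef_pos: [0.4549, 0.1716, 0.1784]
eef_rot: [1.125, -2.932, 0.0]
ft_force: [0.7, -1.2, -0.1]
width: -0.0
grip_force: 0.0
```

Request:
arm_command(motion=[{"dx": 0.85, "dy": -0.94, "dz": 0, "rx": 0, "ry": 0, "rz": 0, "fingers": -1}, {"dx": 0.85, "dy": -0.94, "dz": 0, "rx": 0, "ry": 0, "rz": 0, "fingers": -1}, {"dx": 0.85, "dy": -0.94, "dz": 0, "rx": 0, "ry": 0, "rz": 0, "fingers": -1}, {"dx": 0.85, "dy": -0.94, "dz": 0, "rx": 0, "ry": 0, "rz": 0, "fingers": -1}, {"dx": 0.85, "dy": -0.94, "dz": 0, "rx": 0, "ry": 0, "rz": 0, "fingers": -1}])

```text
clock: 22.6
eef_pos: [0.4544, 0.0134, 0.1784]
eef_rot: [1.125, -2.932, -0.0]
ft_force: [-0.1, -0.5, 0.2]
width: -0.0001
grip_force: 0.0
```

Request:
arm_command(motion=[{"dx": 0.4, "dy": -0.4, "dz": 0, "rx": 0, "ry": 0, "rz": 0, "fingers": -1}, {"dx": 0, "dy": 0, "dz": 0, "rx": 0, "ry": 0, "rz": -1, "fingers": -1}, {"dx": 0, "dy": 0, "dz": 0, "rx": 0, "ry": 0, "rz": -1, "fingers": -1}, {"dx": 0, "dy": 0, "dz": 0, "rx": 0, "ry": 0, "rz": -0.4, "fingers": -1}, {"dx": 0, "dy": 0, "dz": 0, "rx": 0, "ry": 0, "rz": 0, "fingers": -1}])

```text
clock: 23.22
eef_pos: [0.4542, 0.0011, 0.1785]
eef_rot: [1.599, -2.704, -0.001]
ft_force: [0.2, 0.1, -0.1]
width: -0.0001
grip_force: 0.0
```

```bash
python3 s.py
```

```text
23.225 j6 -1.2428729234543947 az -2.0735200318681613 [0.45419964 0.00109086 0.17853031] [ 0.21266206  0.05690428 -0.07163523] [-0.0060939   0.01416876 -0.03227724] -0.00013388963532917771
```

Request:
arm_command(motion=[{"dx": 0, "dy": 0, "dz": 0.9, "rx": 0, "ry": 0, "rz": 0, "fingers": -1}, {"dx": 0, "dy": 0, "dz": 0.9, "rx": 0, "ry": 0, "rz": 0, "fingers": -1}, {"dx": 0, "dy": 0, "dz": 0.9, "rx": 0, "ry": 0, "rz": 0, "fingers": -1}, {"dx": 0, "dy": 0, "dz": 0.8, "rx": 0, "ry": 0, "rz": 0, "fingers": -1}])

```text
clock: 23.72
eef_pos: [0.4543, 0.0011, 0.0904]
eef_rot: [1.598, -2.704, -0.001]
ft_force: [0.6, 0.3, 0.3]
width: 0.0004
grip_force: 0.0
```

Request:
arm_command(motion=[{"dx": -0.5, "dy": -0.02, "dz": 0, "rx": 0, "ry": 0, "rz": 0, "fingers": -1}, {"dx": -0.5, "dy": -0.02, "dz": 0, "rx": 0, "ry": 0, "rz": 0, "fingers": -1}, {"dx": -0.4, "dy": 0, "dz": 0, "rx": 0, "ry": 0, "rz": 0, "fingers": -1}, {"dx": -0.4, "dy": 0.16, "dz": 0, "rx": 0, "ry": 0, "rz": 0, "fingers": -1}])

```text
clock: 24.22
eef_pos: [0.4739, 0.0425, 0.0917]
eef_rot: [1.6, -2.703, 0.001]
ft_force: [-2.6, -1.7, 0.5]
width: -0.0004
grip_force: 1.2
```

Request:
arm_command(motion=[{"dx": -0.4, "dy": 0.16, "dz": 0, "rx": 0, "ry": 0, "rz": 0, "fingers": -1}, {"dx": -0.4, "dy": 0.16, "dz": 0, "rx": 0, "ry": 0, "rz": 0, "fingers": -1}, {"dx": -0.43, "dy": 0.06, "dz": 0, "rx": 0, "ry": 0, "rz": 0, "fingers": -1}, {"dx": -0.43, "dy": 0.06, "dz": 0, "rx": 0, "ry": 0, "rz": 0, "fingers": -1}, {"dx": -0.43, "dy": 0.04, "dz": 0, "rx": 0, "ry": 0, "rz": 0, "fingers": -1}])

```text
clock: 24.85
eef_pos: [0.4886, 0.0942, 0.0911]
eef_rot: [1.6, -2.704, -0.0]
ft_force: [-2.7, -1.2, 0.4]
width: 0.0
grip_force: 0.9
```

Request:
arm_command(motion=[{"dx": -0.43, "dy": -0.05, "dz": 0, "rx": 0, "ry": 0, "rz": 0, "fingers": -1}, {"dx": -0.43, "dy": -0.05, "dz": 0, "rx": 0, "ry": 0, "rz": 0, "fingers": -1}, {"dx": -0.42, "dy": -0.06, "dz": 0, "rx": 0, "ry": 0, "rz": 0, "fingers": -1}, {"dx": 0, "dy": 0, "dz": 0, "rx": 0, "ry": 0, "rz": 0, "fingers": -1}])

```text
clock: 25.35
eef_pos: [0.5086, 0.1203, 0.0914]
eef_rot: [-1.6, 2.702, -0.0]
ft_force: [0.0, -1.0, -0.4]
width: 0.0001
grip_force: 0.0
```

Request:
arm_command(motion=[{"dx": -0.45, "dy": -0.18, "dz": 0, "rx": 0, "ry": 0, "rz": 0, "fingers": -1}, {"dx": -0.45, "dy": -0.18, "dz": 0, "rx": 0, "ry": 0, "rz": 0, "fingers": -1}, {"dx": -0.45, "dy": -0.19, "dz": 0, "rx": 0, "ry": 0, "rz": 0, "fingers": -1}, {"dx": 0, "dy": 0, "dz": 0, "rx": 0, "ry": 0, "rz": 0, "fingers": -1}])

```text
clock: 25.85
eef_pos: [0.5297, 0.1375, 0.0904]
eef_rot: [1.588, -2.691, 0.006]
ft_force: [-18.0, -21.0, 13.6]
width: 0.0
grip_force: 13.6
```

```bash
python3 s.py
python3 - <<'E'
from h import *
import cv2
cv2.imwrite('pics/s5.png',cv2.convertScaleAbs(cv2.resize(arm.get_image('side')[110:310,210:410,::-1],None,fx=3,fy=3),alpha=1.2))
E
```

```text
25.85 j6 -0.9531621877283201 az -2.075182516021961 [0.52965264 0.13751953 0.09038997] [-17.95595856 -21.03653477  13.6401024 ] [-3.66192634  3.34463228  0.17436896] 2.546709645183664e-05
```

View pics/s5.png

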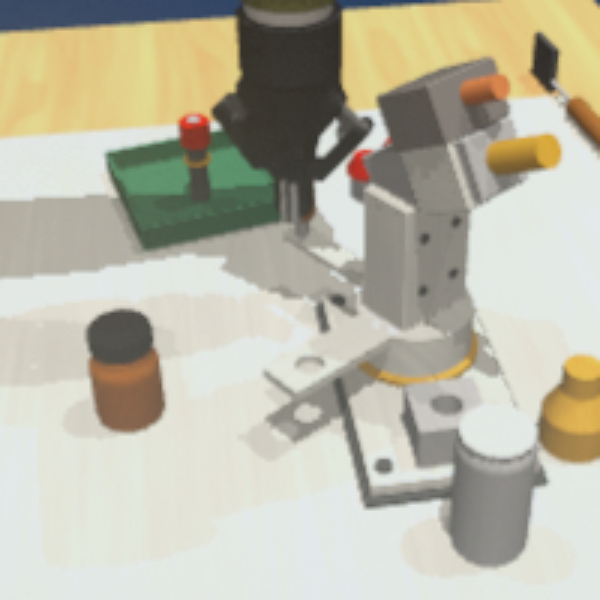

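The swing has met its stop, with the force rising to 27 N. I'll back away the way I came and lift clear.

Request:
arm_command(motion=[{"dx": 0.3, "dy": 0, "dz": 0, "rx": 0, "ry": 0, "rz": 0, "fingers": -1}, {"dx": 0.7, "dy": 0, "dz": 0, "rx": 0, "ry": 0, "rz": 0, "fingers": -1}, {"dx": 0.7, "dy": 0, "dz": 0, "rx": 0, "ry": 0, "rz": 0, "fingers": -1}, {"dx": 0, "dy": 0, "dz": -0.8, "rx": 0, "ry": 0, "rz": 0, "fingers": -1}, {"dx": 0, "dy": 0, "dz": -1, "rx": 0, "ry": 0, "rz": 0, "fingers": -1}])

```text
clock: 26.52
eef_pos: [0.5154, 0.1054, 0.1364]
eef_rot: [-1.6, 2.703, 0.001]
ft_force: [1.0, -0.0, 0.3]
width: 0.0001
grip_force: 0.0
```

Request:
arm_command(motion=[{"dx": 0, "dy": 0, "dz": -1, "rx": 0, "ry": 0, "rz": 0, "fingers": -1}, {"dx": 0, "dy": 0, "dz": -1, "rx": 0, "ry": 0, "rz": 0, "fingers": -1}, {"dx": 0, "dy": 0, "dz": 0, "rx": 0, "ry": 0, "rz": 0, "fingers": -1}, {"dx": 0, "dy": 0, "dz": 0, "rx": 0, "ry": 0, "rz": 0, "fingers": -1}])

```text
clock: 27.02
eef_pos: [0.5154, 0.1053, 0.1857]
eef_rot: [-1.6, 2.703, 0.0]
ft_force: [0.5, -0.6, -0.2]
width: 0.0003
grip_force: 0.0
```

```bash
python3 s.py
python3 - <<'E'
from h import *
import cv2
cv2.imwrite('pics/s6.png',cv2.convertScaleAbs(cv2.resize(arm.get_image('side')[110:310,210:410,::-1],None,fx=3,fy=3),alpha=1.2))
E
```

```text
27.025 j6 -1.0198954057931542 az -2.072962148505645 [0.51536767 0.10530891 0.18572315] [ 0.49396058 -0.60747054 -0.22063382] [ 0.01590351 -0.03660556 -0.04059348] 0.0002962356181759691
```

View pics/s6.png

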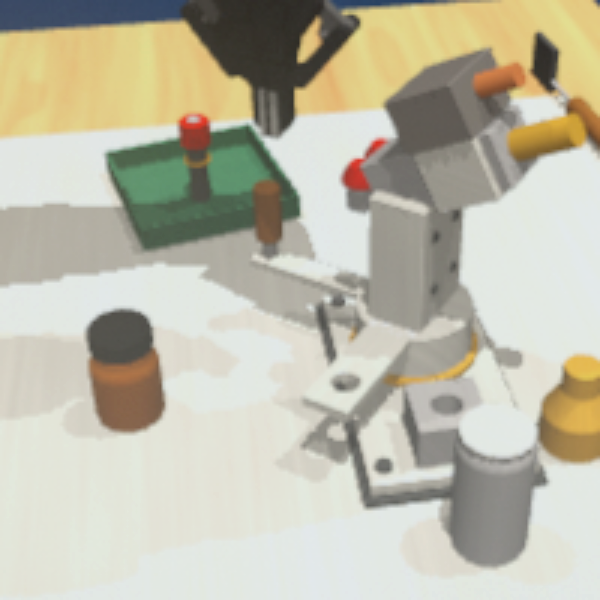

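The lock arm and handle have come back some way: the handle is now at crop (267,212), compared with about (305,220) when pushed. I'll measure the angle.

Run:
```python
from h import *
for u,v in [(267,212),(308,214)]:
    p=atz(ray('side',210+u/3-.3,110+v/3-.3),.102); d=p[:2]-[.613,.05]; print(p,np.hypot(*d),np.arctan2(d[1],-d[0]))
```

```text
[0.50803518 0.12878352 0.102     ] 0.1312419770598269 0.6438662193325443
[0.53923111 0.12098528 0.102     ] 0.10237557825509691 0.7661705709884967
```

The loaded stop sprang it back when I let go quickly. I'll push again gently and stop just at the stop without loading it.

Request:
arm_command(motion=[{"dx": 0.7, "dy": 0.35, "dz": 0, "rx": 0, "ry": 0, "rz": 0, "fingers": -1}, {"dx": 0.7, "dy": 0.35, "dz": 0, "rx": 0, "ry": 0, "rz": 0, "fingers": -1}, {"dx": 0, "dy": 0, "dz": 0.9, "rx": 0, "ry": 0, "rz": 0, "fingers": -1}, {"dx": 0, "dy": 0, "dz": 0.9, "rx": 0, "ry": 0, "rz": 0, "fingers": -1}, {"dx": 0, "dy": 0, "dz": 0.9, "rx": 0, "ry": 0, "rz": 0, "fingers": -1}])

```text
clock: 27.7
eef_pos: [0.4823, 0.083, 0.117]
eef_rot: [1.599, -2.703, -0.001]
ft_force: [-0.1, -0.6, -0.2]
width: -0.0002
grip_force: 0.0
```

Request:
arm_command(motion=[{"dx": 0, "dy": 0, "dz": 0.9, "rx": 0, "ry": 0, "rz": 0, "fingers": -1}, {"dx": -0.4, "dy": 0, "dz": 0.2, "rx": 0, "ry": 0, "rz": 0, "fingers": -1}, {"dx": -0.4, "dy": 0, "dz": 0, "rx": 0, "ry": 0, "rz": 0, "fingers": -1}, {"dx": -0.3, "dy": 0, "dz": 0, "rx": 0, "ry": 0, "rz": 0, "fingers": -1}])

```text
clock: 28.2
eef_pos: [0.4974, 0.108, 0.092]
eef_rot: [-1.6, 2.702, -0.001]
ft_force: [-0.4, 0.2, -0.1]
width: -0.0001
grip_force: 0.0
```

Request:
arm_command(motion=[{"dx": -0.25, "dy": -0.04, "dz": 0, "rx": 0, "ry": 0, "rz": 0, "fingers": -1}, {"dx": -0.25, "dy": -0.06, "dz": 0, "rx": 0, "ry": 0, "rz": 0, "fingers": -1}, {"dx": -0.25, "dy": -0.08, "dz": 0, "rx": 0, "ry": 0, "rz": 0, "fingers": -1}, {"dx": -0.25, "dy": -0.08, "dz": 0, "rx": 0, "ry": 0, "rz": 0, "fingers": -1}, {"dx": -0.25, "dy": -0.08, "dz": 0, "rx": 0, "ry": 0, "rz": 0, "fingers": -1}])

```text
clock: 28.82
eef_pos: [0.5189, 0.1307, 0.0912]
eef_rot: [1.6, -2.704, -0.0]
ft_force: [-1.7, -0.5, 0.9]
width: 0.0003
grip_force: 0.7
```

Request:
arm_command(motion=[{"dx": -0.12, "dy": -0.05, "dz": 0, "rx": 0, "ry": 0, "rz": 0, "fingers": -1}, {"dx": -0.1, "dy": -0.04, "dz": 0, "rx": 0, "ry": 0, "rz": 0, "fingers": -1}])

```text
clock: 29.08
eef_pos: [0.5235, 0.1343, 0.0912]
eef_rot: [1.6, -2.704, -0.0]
ft_force: [-1.4, -0.8, -0.1]
width: 0.0
grip_force: 0.5
```

Request:
arm_command(motion=[{"dx": -0.08, "dy": -0.03, "dz": 0, "rx": 0, "ry": 0, "rz": 0, "fingers": -1}, {"dx": -0.06, "dy": -0.03, "dz": 0, "rx": 0, "ry": 0, "rz": 0, "fingers": -1}, {"dx": 0, "dy": 0, "dz": 0, "rx": 0, "ry": 0, "rz": 0, "fingers": -1}])

```text
clock: 29.45
eef_pos: [0.5266, 0.1366, 0.0913]
eef_rot: [-1.6, 2.703, -0.0]
ft_force: [-0.8, -0.5, 0.1]
width: -0.0003
grip_force: 0.2
```

Request:
arm_command(motion=[{"dx": -0.06, "dy": -0.03, "dz": 0, "rx": 0, "ry": 0, "rz": 0, "fingers": -1}, {"dx": 0, "dy": 0, "dz": 0, "rx": 0, "ry": 0, "rz": 0, "fingers": -1}])

```text
clock: 29.7
eef_pos: [0.5279, 0.1375, 0.0913]
eef_rot: [-1.6, 2.703, 0.0]
ft_force: [-1.1, -1.1, 0.0]
width: 0.0002
grip_force: 0.3
```

Request:
arm_command(motion=[{"dx": -0.05, "dy": -0.03, "dz": 0, "rx": 0, "ry": 0, "rz": 0, "fingers": -1}, {"dx": 0, "dy": 0, "dz": 0, "rx": 0, "ry": 0, "rz": 0, "fingers": -1}, {"dx": 0, "dy": 0, "dz": 0, "rx": 0, "ry": 0, "rz": 0, "fingers": -1}, {"dx": 0, "dy": 0, "dz": 0, "rx": 0, "ry": 0, "rz": 0, "fingers": -1}])

```text
clock: 30.2
eef_pos: [0.5287, 0.138, 0.0912]
eef_rot: [1.599, -2.703, -0.0]
ft_force: [-2.7, -2.2, 1.0]
width: -0.0
grip_force: 1.6
```

Request:
arm_command(motion=[{"dx": 0.03, "dy": 0, "dz": 0, "rx": 0, "ry": 0, "rz": 0, "fingers": -1}, {"dx": 0.05, "dy": 0, "dz": 0, "rx": 0, "ry": 0, "rz": 0, "fingers": -1}, {"dx": 0.1, "dy": 0, "dz": 0, "rx": 0, "ry": 0, "rz": 0, "fingers": -1}, {"dx": 0.5, "dy": 0, "dz": 0, "rx": 0, "ry": 0, "rz": 0, "fingers": -1}, {"dx": 0.8, "dy": 0, "dz": 0, "rx": 0, "ry": 0, "rz": 0, "fingers": -1}])

```text
clock: 30.82
eef_pos: [0.5093, 0.1073, 0.0909]
eef_rot: [1.604, -2.701, -0.007]
ft_force: [-4.5, 5.7, -0.3]
width: -0.0001
grip_force: 0.0
```

Request:
arm_command(motion=[{"dx": 0.6, "dy": 0, "dz": -0.3, "rx": 0, "ry": 0, "rz": 0, "fingers": -1}, {"dx": 0, "dy": 0, "dz": -1, "rx": 0, "ry": 0, "rz": 0, "fingers": -1}, {"dx": 0, "dy": 0, "dz": -1, "rx": 0, "ry": 0, "rz": 0, "fingers": -1}, {"dx": 0, "dy": 0, "dz": -1, "rx": 0, "ry": 0, "rz": 0, "fingers": -1}, {"dx": 0, "dy": 0, "dz": 0, "rx": 0, "ry": 0, "rz": 0, "fingers": -1}])

```text
clock: 31.45
eef_pos: [0.5054, 0.092, 0.1759]
eef_rot: [-1.597, 2.701, -0.004]
ft_force: [0.9, 0.2, -0.7]
width: 0.0
grip_force: 0.0
```

```bash
python3 s.py
python3 - <<'E'
from h import *
import cv2
im=arm.get_image('side')[:,:,::-1]; cv2.imwrite('pics/s7.png',cv2.convertScaleAbs(cv2.resize(im[110:310,210:410],None,fx=3,fy=3),alpha=1.2))
E
```

```text
31.45 j6 -1.0441517249524146 az -2.0735600245996095 [0.50540946 0.09204265 0.17588537] [ 0.85259583  0.24826362 -0.67557834] [-0.0072202  -0.00313009  0.04068705] 2.81609919720317e-05
```

View pics/s7.png

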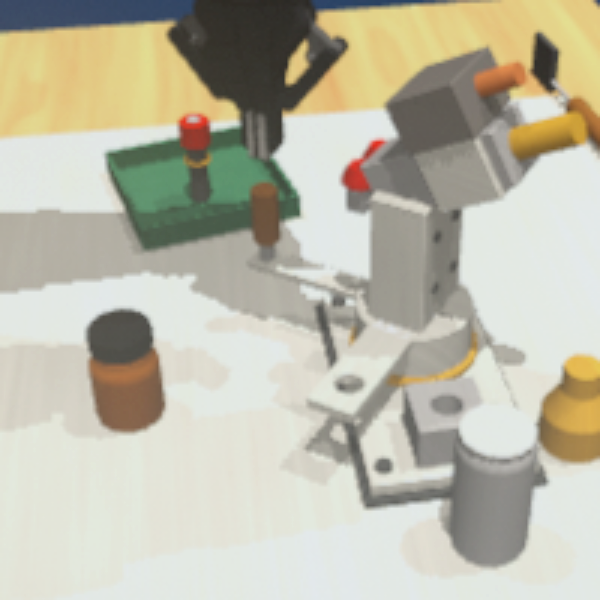

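The retreat nudged the torch back: a side force showed the gripper's body catching the valves. I'll go again with the gripper turned and farther out from the axis, and lift straight up afterwards.

Request:
arm_command(motion=[{"dx": 0.2, "dy": 0.75, "dz": 0, "rx": 0, "ry": 0, "rz": 0, "fingers": -1}, {"dx": 0.2, "dy": 0.72, "dz": 0, "rx": 0, "ry": 0, "rz": 0, "fingers": -1}, {"dx": 0, "dy": 0, "dz": 0, "rx": 0, "ry": 0, "rz": 0.9, "fingers": -1}, {"dx": 0, "dy": 0, "dz": 0, "rx": 0, "ry": 0, "rz": 0.9, "fingers": -1}, {"dx": 0, "dy": 0, "dz": 0, "rx": 0, "ry": 0, "rz": 0.8, "fingers": -1}])

```text
clock: 32.12
eef_pos: [0.466, 0.1013, 0.1724]
eef_rot: [1.079, -2.948, -0.001]
ft_force: [0.7, -1.1, 0.4]
width: -0.0
grip_force: 0.0
```

Request:
arm_command(motion=[{"dx": 0, "dy": 0, "dz": 0.8, "rx": 0, "ry": 0, "rz": 0, "fingers": -1}, {"dx": 0, "dy": 0, "dz": 0.9, "rx": 0, "ry": 0, "rz": 0, "fingers": -1}, {"dx": 0, "dy": 0, "dz": 0.9, "rx": 0, "ry": 0, "rz": 0, "fingers": -1}, {"dx": 0, "dy": 0, "dz": 0.8, "rx": 0, "ry": 0, "rz": 0, "fingers": -1}, {"dx": 0, "dy": 0, "dz": 0, "rx": 0, "ry": 0, "rz": 0, "fingers": -1}])

```text
clock: 32.75
eef_pos: [0.4645, 0.1012, 0.0864]
eef_rot: [1.083, -2.944, -0.002]
ft_force: [-0.2, -0.1, -0.1]
width: -0.0003
grip_force: 0.0
```

```bash
python3 s.py
```

```text
32.75 j6 -0.6599131152892936 az -2.436255008697075 [0.46445381 0.10118474 0.08635165] [-0.2162396  -0.14511668 -0.13955235] [-0.02547051  0.06489045  0.02321076] -0.000300461079982422
```

Request:
arm_command(motion=[{"dx": -0.4, "dy": 0, "dz": -0.15, "rx": 0, "ry": 0, "rz": 0, "fingers": -1}, {"dx": -0.4, "dy": 0, "dz": 0, "rx": 0, "ry": 0, "rz": 0, "fingers": -1}, {"dx": -0.35, "dy": 0, "dz": 0, "rx": 0, "ry": 0, "rz": 0, "fingers": -1}, {"dx": -0.25, "dy": 0, "dz": 0, "rx": 0, "ry": 0, "rz": 0, "fingers": -1}, {"dx": -0.25, "dy": 0, "dz": 0, "rx": 0, "ry": 0, "rz": 0, "fingers": -1}])

```text
clock: 33.38
eef_pos: [0.4981, 0.1287, 0.0923]
eef_rot: [1.086, -2.947, -0.001]
ft_force: [-3.6, -0.5, -0.1]
width: -0.0001
grip_force: 0.8
```

Request:
arm_command(motion=[{"dx": -0.25, "dy": 0, "dz": 0, "rx": 0, "ry": 0, "rz": 0, "fingers": -1}, {"dx": -0.25, "dy": -0.02, "dz": 0, "rx": 0, "ry": 0, "rz": 0, "fingers": -1}, {"dx": -0.2, "dy": -0.02, "dz": 0, "rx": 0, "ry": 0, "rz": 0, "fingers": -1}, {"dx": -0.2, "dy": -0.02, "dz": 0, "rx": 0, "ry": 0, "rz": 0, "fingers": -1}])

```text
clock: 33.88
eef_pos: [0.5167, 0.1419, 0.0925]
eef_rot: [-1.085, 2.948, 0.0]
ft_force: [-2.5, -0.5, 0.1]
width: -0.0001
grip_force: 0.7
```

Request:
arm_command(motion=[{"dx": -0.12, "dy": -0.02, "dz": 0, "rx": 0, "ry": 0, "rz": 0, "fingers": -1}, {"dx": -0.08, "dy": 0, "dz": 0, "rx": 0, "ry": 0, "rz": 0, "fingers": -1}, {"dx": 0, "dy": 0, "dz": 0, "rx": 0, "ry": 0, "rz": 0, "fingers": -1}])

```text
clock: 34.25
eef_pos: [0.5206, 0.1443, 0.0925]
eef_rot: [1.085, -2.948, 0.001]
ft_force: [-2.4, -2.5, 0.0]
width: 0.0001
grip_force: 1.1
```

Request:
arm_command(motion=[{"dx": -0.06, "dy": 0, "dz": 0, "rx": 0, "ry": 0, "rz": 0, "fingers": -1}, {"dx": 0, "dy": 0, "dz": 0, "rx": 0, "ry": 0, "rz": 0, "fingers": -1}])

```text
clock: 34.5
eef_pos: [0.5206, 0.1444, 0.0925]
eef_rot: [1.083, -2.946, 0.002]
ft_force: [-4.7, -5.2, 2.8]
width: -0.0001
grip_force: 3.5
```

Request:
arm_command(motion=[{"dx": -0.06, "dy": 0, "dz": 0, "rx": 0, "ry": 0, "rz": 0, "fingers": -1}, {"dx": 0, "dy": 0, "dz": 0, "rx": 0, "ry": 0, "rz": 0, "fingers": -1}])

```text
clock: 34.75
eef_pos: [0.5205, 0.1444, 0.0925]
eef_rot: [1.082, -2.944, 0.004]
ft_force: [-8.1, -9.7, 6.7]
width: -0.0
grip_force: 5.9
```

At the stop. I'll ease off slowly and go straight up.

Request:
arm_command(motion=[{"dx": 0.06, "dy": 0, "dz": 0, "rx": 0, "ry": 0, "rz": 0, "fingers": -1}, {"dx": 0.06, "dy": 0, "dz": 0, "rx": 0, "ry": 0, "rz": 0, "fingers": -1}, {"dx": 0.04, "dy": 0, "dz": 0, "rx": 0, "ry": 0, "rz": 0, "fingers": -1}, {"dx": 0.04, "dy": 0.04, "dz": 0, "rx": 0, "ry": 0, "rz": 0, "fingers": -1}, {"dx": 0.06, "dy": 0.06, "dz": 0, "rx": 0, "ry": 0, "rz": 0, "fingers": -1}])

```text
clock: 35.38
eef_pos: [0.5166, 0.1445, 0.0927]
eef_rot: [-1.085, 2.947, 0.0]
ft_force: [-0.1, 0.2, -0.3]
width: 0.0001
grip_force: 0.0
```

Request:
arm_command(motion=[{"dx": 0, "dy": 0, "dz": -0.2, "rx": 0, "ry": 0, "rz": 0, "fingers": -1}, {"dx": 0, "dy": 0, "dz": -0.4, "rx": 0, "ry": 0, "rz": 0, "fingers": -1}, {"dx": 0, "dy": 0, "dz": -0.6, "rx": 0, "ry": 0, "rz": 0, "fingers": -1}])

```text
clock: 35.75
eef_pos: [0.5162, 0.1442, 0.1233]
eef_rot: [1.085, -2.948, -0.0]
ft_force: [-0.1, -0.2, -0.3]
width: -0.0
grip_force: 0.0
```

Request:
arm_command(motion=[{"dx": 0, "dy": 0, "dz": -0.6, "rx": 0, "ry": 0, "rz": 0, "fingers": -1}, {"dx": 0, "dy": 0, "dz": -0.8, "rx": 0, "ry": 0, "rz": 0, "fingers": -1}, {"dx": 0, "dy": 0.5, "dz": -1, "rx": 0, "ry": 0, "rz": 0, "fingers": -1}, {"dx": 0, "dy": 0.9, "dz": -1, "rx": 0, "ry": 0, "rz": 0, "fingers": -1}, {"dx": 0, "dy": 0.9, "dz": -1, "rx": 0, "ry": 0, "rz": 0, "fingers": -1}])

```text
clock: 36.38
eef_pos: [0.4788, 0.1883, 0.2345]
eef_rot: [-1.084, 2.947, -0.0]
ft_force: [0.0, 0.1, 0.3]
width: -0.0001
grip_force: 0.0
```

```bash
python3 s.py
python3 - <<'E'
from h import *
import cv2
im=arm.get_image('side')[:,:,::-1]; cv2.imwrite('pics/s8.png',cv2.convertScaleAbs(cv2.resize(im[110:310,210:410],None,fx=3,fy=3),alpha=1.2))
hsv=cv2.cvtColor(cv2.GaussianBlur(im,(3,3),0),cv2.COLOR_BGR2HSV)
# wooden handle: brown pixels near expected area
m=((hsv[...,0]>2)&(hsv[...,0]<14)&(hsv[...,1]>100)&(hsv[...,2]<170)).astype('uint8')
m[:150]=0;m[215:]=0;m[:,:280]=0;m[:,335:]=0
n,l,st,ce=cv2.connectedComponentsWithStats(m)
for i in range(1,n):
    if st[i,4]>25:
        p=atz(ray('side',*ce[i]),.102);d=p[:2]-[.613,.05];print(st[i],ce[i],p,np.hypot(*d),np.arctan2(d[1],-d[0]))
E
```

```text
36.375 j6 -0.4864249032424287 az -2.43663170138772 [0.47878515 0.18831499 0.23446235] [0.02081728 0.10675099 0.25060998] [ 0.02705035 -0.0154131   0.01915677] -0.00014214070724697552
[326 162   7   9  31] [328.77419355 166.58064516] [0.58680804 0.17999183 0.102     ] 0.13260428184718953 1.3719691984835112
```

I'll check the handle angle by number, sampling the image at the projected handle position for several swing angles.

Run:
```python
from h import *
import cv2
c=arm.camera_info('side');Rm=R.from_rotvec(c['attitude'])
def proj(p):
    q=Rm.inv().apply(np.array(p)-c['xyz']);return c['cx']+c['fx']*q[0]/-q[2],c['cy']-c['fy']*q[1]/-q[2]
a=cv2.imread('pics/s7.png').astype(int);b=cv2.imread('pics/s8.png').astype(int)
for th in np.arange(.5,1.11,.05):
    u,v=proj([.613-.13*np.cos(th),.05+.13*np.sin(th),.102]);x,y=int((u-210)*3+1),int((v-110)*3+1)
    f=lambda m:m[y-8:y+9,x-4:x+5].mean((0,1)).round().astype(int)
    print(round(th,2),x,y,'before',f(a),'now',f(b))
```

```text
0.5 257 224 before [ 64  84 105] now [134 149 136]
0.55 260 220 before [ 62  83 107] now [107 126 107]
0.6 264 216 before [ 62  83 108] now [ 88 108  87]
0.65 269 212 before [ 61  83 108] now [ 80 101  78]
0.7 273 208 before [ 61  82 104] now [ 82 104  79]
0.75 278 204 before [68 88 88] now [ 88 111  82]
0.8 283 200 before [78 98 76] now [ 87 111  84]
0.85 289 197 before [79 98 74] now [67 89 96]
0.9 294 194 before [116 136 109] now [ 62  86 113]
0.95 300 191 before [201 210 198] now [ 62  89 120]
1.0 306 188 before [227 232 226] now [ 61  88 120]
1.05 313 185 before [230 232 226] now [132 145 157]
1.1 319 182 before [229 232 226] now [216 220 216]
```

```bash
python3 -c "
from cell import arm
print(arm.finish_job())"
```

```text
the job is handed in; nothing more can be done
None
```

The job is handed in: the pin was last seen standing in the tray, and the torch is swung to its stop (about 0.95–0.98 rad, measured by image sampling) with the gripper clear. Two earlier pushes had drifted back to about 0.64 rad before the third held, and I viewed 11 pictures against the limit of 10.

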